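# Load and clamp the lid coder

## Task

The lid carrier of the date coder stands swung out on its pin with two jar lids in it. Swing it home by pushing near its free end, without losing the lids from their pockets, until its back edge lies flush along the back stops under the guard; then turn the clamp knob clockwise until it clicks over, so that its arm holds the carrier in. Leave the sample jar, the shaker, the marker and the tape roll round it where they are.

Things in the scene. Friction and masses are not known exactly. Their poses are not given: they have to be found in the camera images.
- coder: date coder for jar lids, fixed: white housing at the back, 5 mm steel bed. Origin: on the table under the axis of the pivot pin (12 mm thick, its 20 mm cap up to z = 24 mm) at the bed's left front; x points to the back, y to the left. In its frame (mm) the bed covers x -70 to 185, y -190 to 35; a wing for the knob x -70 to 25, y -288 to -188.
- guard_edge (a point): middle of the front lower edge of the aluminium-framed clear guard over the carrier: (-1.5, -80) mm in the coder's frame, 73 mm above the table. The guard is 210 mm wide (y -185 to 25) and 10 mm high. It stands 8 mm in front of the homed carrier's front edge, so an upright gripper cannot push home; one leaning 35 to 45 deg, fingers pointing back and down, can.
- print_bridge (a point): middle of the front lower edge of the white print bridge behind the guard: (80, -80) mm in the coder's frame, 75 mm above the table. Bridge (to 127 mm) and housing (to 155 mm) go up from there, as wide as the guard. A black print head hangs below the bridge to 37 mm above the table, clear of carrier and lids.
- back_stop (a point): middle, 15 mm above the table, between the front faces of the two back stops (20 mm high blocks, 30 mm wide, centred at y = -85 and -155 mm): (107.5, -120) mm in the coder's frame. The carrier's back edge lies flush along them when it is home.
- lid_carrier: loose aluminium plate, 194 x 100 x 10 mm, 0.3 to 0.6 kg, slides on the bed. Origin: on its underside in the middle of the eye (13.5 mm) that turns on the pin. Plate: x 6.5 to 106.5, y -176 to 18 mm. Starts clockwise 0.30 to 0.57 rad from the coder's axes, free end (-y) toward the robot. Home: axes parallel to the coder's, origin at the pin, back edge 1 mm from the stops.
- tab (a point): middle of the front face of the upright thumb tab at the carrier's free end: push here. At (6.5, -140, 20) mm in the carrier's frame, so 25 mm above the table; the face looks to the carrier's -x. The tab is 50 mm wide (y), 4 mm thick, its top 35 mm above the table. Pushed here the carrier pivots about the pin.
- clamp_knob (a joint): clamp knob angle (rad): 0 open, as it starts; grows clockwise seen from above; 1.25 clamped; hard stops at both. An over-centre spring (about 0.12 N m) presses it to either end: it must be turned past the crest at 0.62, from where it snaps on to 1.25.
- knob_grip (a point): middle of the black bar grip (50 mm long, 16 wide, 24 high), 53 mm above the table, on the upright turning axis at (-29, -244) mm in the coder's frame. Its x runs along the bar and the 88 mm stop arm below (under 21 mm above the table, 16 mm bumper at its end): 144.4 deg counter-clockwise from the coder's x at joint 0, 72.8 deg at 1.25, the bumper then 1.5 mm in front of the homed carrier.
- pocket_a (a point): middle of the floor of the carrier's pocket nearer the pin, 5 mm above the carrier's underside; the pocket is round, 89 mm wide, 5 mm deep.
- pocket_b (a point): middle of the floor of the carrier's pocket at the free end, the same size.
- coder_lid_a: black jar lid 86 mm wide, 12 mm thick, loose in the pocket nearer the pin (stands 7 mm proud). Origin: middle of its underside.
- coder_lid_b: the same kind of lid in the pocket at the free end. Origin: middle of its underside.
- sample_jar: small biscuit jar, 60 mm wide, 67 mm tall, standing on the table to the right of the coder behind the knob. Origin: middle of its underside. Bystander.
- shaker: sprinkle shaker, 46 mm wide, 95 mm tall, standing to the left of the coder. Origin: middle of its underside. Bystander.
- marker: black marker, 123 mm long (its y), 16 mm thick, lying on the table in front of the coder's left end. Origin: middle of its underside. Bystander.
- roll: roll of masking tape, 103 mm wide, 25 mm high, lying to the left. Origin: middle of its underside. Bystander.

How it is judged:
By the outcome, as a careful person would: the job done as asked, in the order asked, and still so for the second after the job is handed in, with the robot touching nothing.
It also fails if it takes over 48 s, if anything falls off the work surface, if the arm or the gripper's body presses on something with over 40 N, if the wrist force passes 120 N, or if a joint passes its speed limit or range.

## Robot

A 7-joint arm with a two-finger parallel gripper is mounted at the origin on a cart in front of the work surface, level with it; the furniture and walls round the work are solid. World frame = base frame: x ahead of the robot, y to its left, z up, the work surface at z = 0. Lengths are in m, angles in rad, forces in N, time in s.
With the tool pointing down it reaches from about 0.425 to 0.875 m from the base axis. Payload 8.4 kg.
Tool frame: the origin (TCP) lies between the finger pads; the fingertips stand 17 mm ahead of it and the grasp point (between the pads) lies 2 mm behind it (manip.nose_length is the distance from the TCP to the fingertips, in m); z points along the fingers, y is the line along which they close (so a half turn about z gives the same grasp; the last joint's range is limited). The gripper opens to 87 mm and grips with 3 to 60 N. Pads are 19 mm wide; open, the fingers measure 117 mm over their backs; the gripper's body (75 mm by 190 mm) begins 51 mm behind the grasp point.
Start: joints at [-1.447, 0.333, 0.04, 1.465, -0.013, 1.343, -0.059], TCP at [0.144, 0.634, 0.24] pointing down, gripper open.
Joint ranges: [-2.58, 2.58], [-0.38, 2.09], [-1.3, 1.39], [0.25, 2.4], [-1.5, 4.64], [0.08, 2.09], [-2.65, 2.65]. Speed limits (rad/s): [2.22, 2.22, 2.79, 2.79, 3.14, 3.14, 3.14].

## Interface

Orientations are given as a unit quaternion [w, x, y, z].
In Python, from cell import manip gives the robot as it stands. Calls block until the motion is done:
- manip.reach(position, orientation): joint-space move of the TCP to a pose.
- manip.servo_line(position, rot=None, feed=0.15, max_force=None): straight line of the TCP; rot=None keeps the orientation; feed is the mean speed in m/s. With max_force (N) it stops when the force on the tool has changed by that much, and returns True; else False.
- manip.goto_joints(angles): joint-space move.
- manip.command_gripper(opening, strength=None): finger opening in m; strength is the grip in N (None keeps the last); returns when the fingers have stopped.
- manip.hold(seconds).
- manip.ik(position, orientation): joint angles nearest the present ones, or None.
- manip.capture(name): name is "scene" or "top" or "wrist"; returns a dict with "image" (480x640x3 uint8, red, green, blue), "fov_y" (degrees; the focal length in pixels is half the picture's height over the tangent of half this angle, whatever the lens; pixels are square), "cx", "cy" (the principal point, pixels), "pose" (4x4, takes a point from camera to world coordinates). Camera axes: x right, y up, looking along -z (the intrinsics and any distortion apply to the point x, -y, -z); pixel columns grow to the right and rows downward; lengths in m; the calibration is good to about 2 mm. The wrist camera is an equidistant fisheye: a pixel r from the principal point sees the ray r / f radians off the axis. A picture is of the moment at which its call begins. There is no depth.
A pose or a line that the arm cannot do raises manip.IKError and nothing moves.
- manip.sign_off(): hands the job in; it is judged then, once.
Readings, each from a call of its own:
- manip.current_clock(): time.
- manip.current_joints(): joint angles.
- manip.current_joint_velocities(): joint speeds.
- manip.current_effort(): joint torques, N m.
- manip.current_ee_pos(): TCP position.
- manip.current_ee_rot(): TCP orientation.
- manip.current_wrist_force(): force on the tool from outside, world axes, zero at the start.
- manip.current_ft_torque(): the same for the moment, N m.
- manip.current_width(): finger opening in m.
- manip.current_finger_force(): force on a finger pad.
Only numpy, scipy, OpenCV 4.12 (cv2) and the standard library are available. Lean on these libraries where they do the work, as an engineer would, in place of code of your own. Each camera call takes 0.05 s, during which the arm holds its last target. There are 200 camera calls.

## Working session

There is one attempt and no reset: what is moved stays moved. The work goes in short steps, each a Python script; the robot and the scene stay as the last script left them, time stands still between calls to the robot, and variables do not carry over. Pictures are saved under pics/ and viewed, at most 10 in all, crops included, and the job is handed in when it is done.

```bash
mkdir -p pics; ls; python3 - <<'E'
from cell import manip
import cv2,numpy as np
for n in ("top","scene"):
    c=manip.capture(n); cv2.imwrite(f"pics/{n}0.png",c["image"][:,:,::-1]); print(n,c["fov_y"],c["cx"],c["cy"],np.round(c["pose"],3).tolist(),[k for k in c])
print(manip.current_clock(),manip.current_ee_rot(),manip.nose_length)
E
```

```text
cell.py
pics
top 51.64046028308064 321.38293994502664 236.4969781772389 [[-0.007, 0.991, -0.132, 0.501], [-0.999, -0.012, -0.034, 0.11], [-0.035, 0.132, 0.991, 0.981], [0.0, 0.0, 0.0, 1.0]] ['image', 'fov_y', 'cx', 'cy', 'pose']
scene 57.89297430402103 318.95611291173987 240.5320598673213 [[-0.58, 0.589, -0.563, 0.167], [-0.815, -0.436, 0.383, 0.462], [-0.02, 0.68, 0.733, 0.69], [0.0, 0.0, 0.0, 1.0]] ['image', 'fov_y', 'cx', 'cy', 'pose']
0.1 [-3.63712514e-05  1.11157377e-01  9.93802557e-01 -7.17038032e-04] 0.017
```

View pics/top0.png

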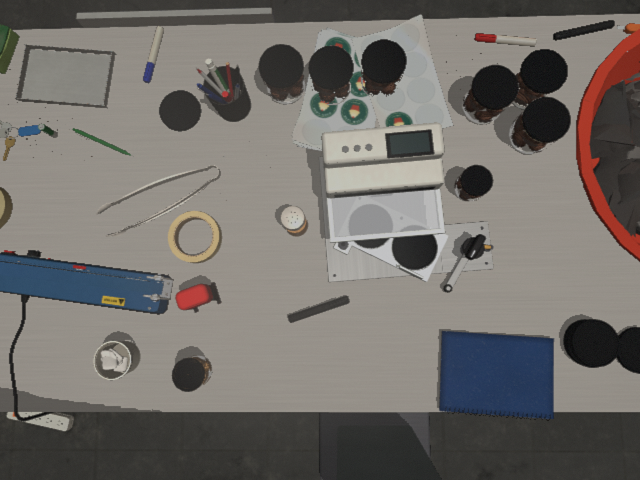

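View pics/scene0.png

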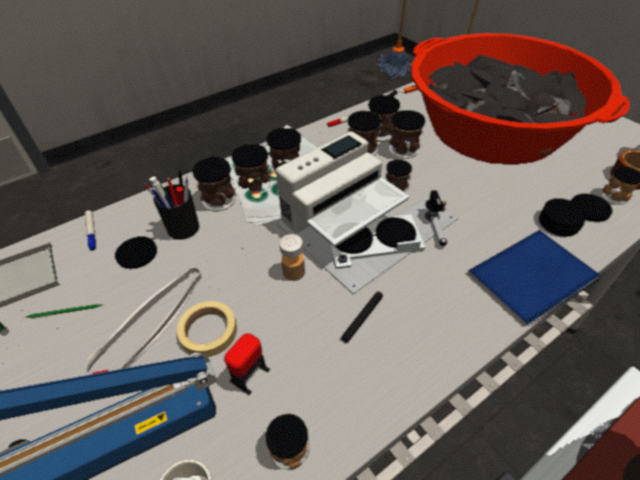

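The top view shows the coder (bed columns 325–492, rows 125–281), the carrier swung out to about (437,278), the pin near (342,245) and the knob near (475,245). The scene view shows the thumb tab at about (410,247), with the marker in front of the coder. Next I'll zoom in.

```bash
python3 - <<'E'
import cv2
a=cv2.imread("pics/top0.png")[180:290,320:500]; cv2.imwrite("pics/crop1.png",cv2.resize(a,None,fx=4.4,fy=4.4,interpolation=cv2.INTER_CUBIC))
E
```

```text
(no output)
```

View pics/crop1.png

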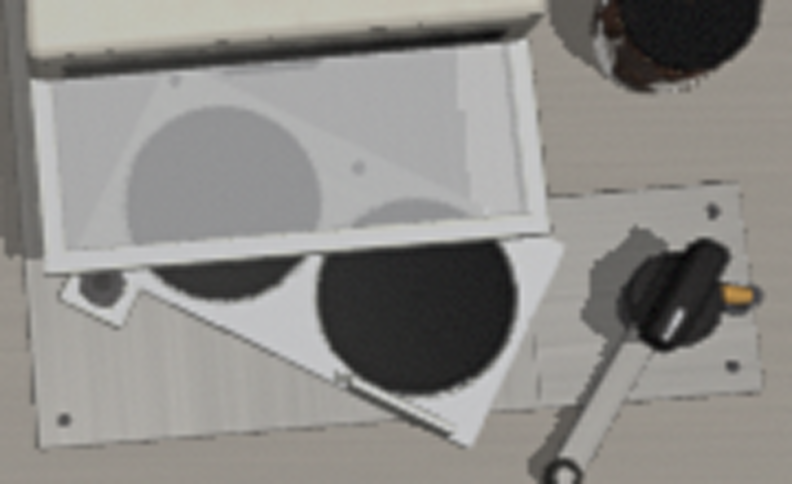

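The crop shows the bed's corners at (42,447), (762,391) and (740,183), the pin cap at (102,288), the tab from (343,378) to (455,435), and the plate's free corner at (470,445). The knob grip runs from (668,335) to (708,255).

```bash
cat > h.py <<'E'
import numpy as np, cv2
from cell import manip
from scipy.spatial.transform import Rotation as R
def ray(c,u,v):
    f=240/np.tan(np.radians(c["fov_y"])/2); p=c["pose"]
    d=p[:3,:3]@np.array([(u-c["cx"])/f,-(v-c["cy"])/f,-1]); return p[:3,3],d
def onz(c,u,v,z):
    o,d=ray(c,u,v); return o+d*(z-o[2])/d[2]
def crop(u,v,x0=320,y0=180,s=4.4): return x0+(u+.5)/s-.5,y0+(v+.5)/s-.5
def rigid(L,W):
    L=np.array(L,float);W=np.array(W)[:,:2];a=L-L.mean(0);b=W-W.mean(0)
    th=np.arctan2((a[:,0]*b[:,1]-a[:,1]*b[:,0]).sum(),(a*b).sum())
    M=np.array([[np.cos(th),-np.sin(th)],[np.sin(th),np.cos(th)]]);t=W.mean(0)-M@L.mean(0)
    return th,M,t,(L@M.T+t-W)
E
python3 - <<'E'
from h import *
c=manip.capture("top")
P=lambda u,v,z:onz(c,*crop(u,v),z)
L=[(-.07,.035),(-.07,-.288),(.025,-.288),(0,0)]
W=[P(42,447,.005),P(762,391,.005),P(740,183,.005),P(102,288,.024)]
th,M,t,r=rigid(L,W); print("coder",th,t,np.round(r*1000,1).tolist())
inv=lambda w:np.round(((w[:2]-t)@M)*1000,1)
a,b,k=P(343,378,.035),P(455,435,.035),P(470,445,.015)
print("tab",inv(a),inv(b),"corner",inv(k),k)
d=M.T@(a-b)[:2]; print("tab yaw rel",np.arctan2(-d[0],d[1]))
lc=P(417,312,.022);print("lid b",inv(lc)); print("guard L/R",inv(P(47,272,.073)),inv(P(550,235,.073)))
g=[P(668,335,.065),P(708,255,.065)]; print("knob",inv((g[0]+g[1])/2),np.degrees(np.arctan2(*(M.T@(g[0]-g[1])[:2])[::-1])), inv(P(563,475,.02)))
E
```

```text
coder 0.07110089087930836 [0.61318301 0.10075181] [[-1.7, 1.9], [-0.7, -1.6], [0.7, 0.3], [1.7, -0.6]]
tab [-50.5 -99.5] [ -78.7 -144.8] corner [ -82.9 -154.3] [ 0.54143995 -0.05904464  0.015     ]
tab yaw rel -0.5575242421770241
lid b [ -23.4 -136.2]
guard L/R [ 1.3 23.9] [  -0.5 -186.2]
knob [ -29.4 -242.3] 147.43324847880106 [ -99.2 -192.1]
```

```bash
cat >> h.py <<'E'
TH=0.0711; T=np.array([.6132,.1008])
def c2w(x,y,th=TH): return T+np.array([[np.cos(th),-np.sin(th)],[np.sin(th),np.cos(th)]])@[x,y]
LEAN=np.radians(36); FLIP=1
def q(r): return np.roll(r.as_quat(),1)
def push_pose(a,gap,z=.020,y=-.125,lag=0,flip=1):
    """tool pose with the leading tip corner `gap` m short of the tab face, carrier yaw a"""
    zt=np.array([np.sin(LEAN),0,-np.cos(LEAN)]); yt=np.array([0,flip,0.]); xt=np.cross(yt,zt)
    r=R.from_euler('z',TH+a+lag)*R.from_matrix(np.c_[xt,yt,zt])
    tip=np.r_[c2w(.0065-.0095*np.cos(LEAN)-gap,y,TH+a),z]
    return tip-.017*r.as_matrix()[:,2],q(r)
def knob_pose(ang,z=.060,flip=1):
    b=TH+np.radians(ang); x=np.array([np.cos(b),np.sin(b),0])*flip; zt=np.array([0,0,-1.])
    return np.r_[c2w(-.029,-.244),z],q(R.from_matrix(np.c_[x,np.cross(zt,x),zt]))
E
python3 - <<'E'
from h import *
f=lambda p:(lambda s:None if s is None else np.round(s,2).tolist())(manip.ik(*p))
for fl in (1,-1):
    print(f(push_pose(-.53,.1,.20,flip=fl)));print(f(push_pose(-.53,.02,flip=fl)));print(f(push_pose(0,0,flip=fl)))
    print("k",f(knob_pose(144.4,.2,fl)),f(knob_pose(144.4,.06,fl)),f(knob_pose(72.8,.06,fl)))
E
```

```text
[-0.64, -0.34, 0.04, 2.33, 0.7, 0.94, 0.14]
[-0.43, 0.13, 0.04, 2.4, 1.23, 0.48, -0.37]
[0.68, 0.29, -0.73, 2.26, 1.35, 0.14, 0.36]
k [-0.55, 0.41, 0.94, 1.63, -0.34, 1.27, 1.46] [-0.45, 0.54, 0.8, 1.76, -0.44, 1.03, 1.53] [-0.45, 0.54, 0.81, 1.77, -0.45, 1.03, 0.29]
None
None
[-1.07, 0.51, 1.22, 2.33, 4.55, 0.49, 0.02]
k [-0.71, 0.55, 1.22, 1.64, -0.53, 1.33, -1.53] [-0.68, 0.78, 1.21, 1.77, -0.79, 1.17, -1.34] [-0.68, 0.78, 1.21, 1.77, -0.79, 1.17, -2.59]
```

```bash
python3 - <<'E'
s=open('h.py').read()
s=s.replace("LEAN=np.radians(36); FLIP=1\n","").replace('    zt=np.array([np.sin(LEAN)','    LEAN=np.radians(np.interp(a+gap,[-.5,-.1],[15,37])) if lean is None else np.radians(lean)\n    zt=np.array([np.sin(LEAN)').replace("lag=0,flip=1):","lag=0,flip=1,lean=None):")
open('h.py','w').write(s)
E
python3 - <<'E'
from h import *
f=lambda p:(lambda s:None if s is None else np.round(s,2).tolist())(manip.ik(*p))
for a in (-.53,-.3,-.1,0): print(f(push_pose(a,.0)), f(push_pose(a,.0,lag=-.15)),f(push_pose(a,.0,lean=35)))
manip.command_gripper(0.0)
manip.reach(*push_pose(-.53,.03,.22)); print(manip.current_joints(),manip.current_clock())
manip.servo_line(*[push_pose(-.53,.03,.02)[0]],feed=.15,max_force=8); print(manip.current_ee_pos(),push_pose(-.53,.03,.02)[0],manip.current_joints(),manip.current_clock(),manip.current_width())
for n in ("top","wrist"):
    cv2.imwrite(f"pics/{n}1.png",manip.capture(n)["image"][:,:,::-1])
a=cv2.imread("pics/top1.png")[160:300,300:500]; b=cv2.imread("pics/wrist1.png")
cv2.imwrite("pics/c2.png",np.vstack([cv2.resize(a,(428,300),interpolation=2),cv2.resize(b,(428,300))]))
E
```

```text
[-0.79, 0.25, 0.7, 2.14, -0.03, 0.59, 1.01] [-0.82, 0.27, 0.71, 2.12, 0.01, 0.62, 0.81] [-0.94, 0.17, 0.63, 2.38, 1.08, 0.37, -0.2]
[-0.51, 0.18, 0.4, 2.25, 0.29, 0.32, 0.95] [-0.68, 0.2, 0.53, 2.23, 0.38, 0.37, 0.68] [-0.55, 0.16, 0.38, 2.36, 1.22, 0.19, -0.01]
[0.25, 0.21, -0.34, 2.32, 1.71, 0.12, -0.19] [-0.19, 0.19, 0.04, 2.33, 1.55, 0.19, -0.25] [0.08, 0.19, -0.15, 2.3, 1.1, 0.09, 0.4]
[0.66, 0.29, -0.71, 2.27, 1.57, 0.12, 0.14] [0.05, 0.21, -0.15, 2.3, 1.63, 0.13, -0.19] [0.67, 0.29, -0.72, 2.24, 1.16, 0.15, 0.55]
[-1.04209535 -0.16790204  0.77019337  1.98753109  0.32661521  1.09603601
  0.72161169] 4.275
[0.52511636 0.00527404 0.03706577] [0.5245894  0.00515583 0.03642074] [-0.95747842  0.2081839   0.82473319  2.20181587 -0.0035349   0.58132184
  0.95435868] 5.7583 0.0005713531009324895
```

View pics/c2.png

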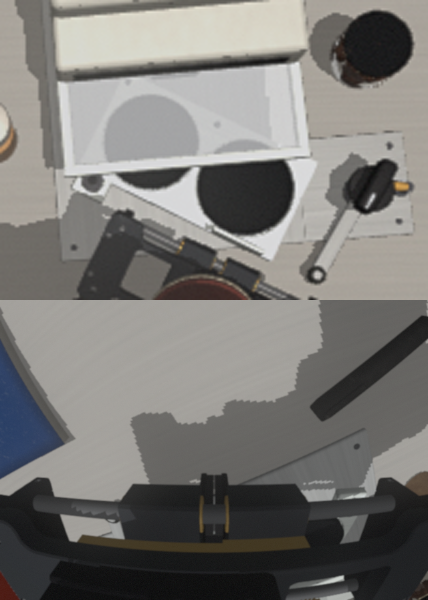

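The tip stands squarely in front of the tab at about (235,255) in the upper half. The lids are in their pockets and nothing is touching. Now I'll push in small arcs.

```bash
python3 - <<'E'
from h import *
f0=manip.current_wrist_force()
for a in np.linspace(-.53,-.1,9):
    lag=np.interp(a,[-.5,-.1],[0,-.15]); y=np.interp(a,[-.5,-.1],[-.125,-.132])
    p=push_pose(a,.0,lag=lag,y=y)
    try: hit=manip.servo_line(p[0],p[1],feed=.04 if a>-.53 else .06,max_force=20)
    except manip.IKError as e: print("IK",a,e);break
    print(round(a,2),hit,np.round(manip.current_joints(),2),np.round(manip.current_wrist_force()-f0,1),round(manip.current_clock(),2))
    if hit: break
cv2.imwrite("pics/top2.png",manip.capture("top")["image"][:,:,::-1]);cv2.imwrite("pics/scene2.png",manip.capture("scene")["image"][:,:,::-1])
a=cv2.imread("pics/top2.png")[160:300,300:500]; b=cv2.imread("pics/scene2.png")[150:300,250:470]
cv2.imwrite("pics/c3.png",np.vstack([cv2.resize(a,(428,300),interpolation=2),cv2.resize(b,(428,300),interpolation=2)]))
E
```

```text
-0.53 False [-0.87  0.27  0.79  2.14 -0.08  0.59  1.06] [0.  0.1 1. ] 6.51
-0.48 False [-0.86  0.26  0.78  2.15 -0.08  0.55  1.1 ] [-0.3 -0.9  0.2] 6.82
-0.42 False [-0.88  0.25  0.79  2.18 -0.04  0.48  1.09] [-1. -1.  1.] 7.12
-0.37 False [-0.9   0.24  0.81  2.22  0.    0.41  1.09] [-1.4 -0.7  0.3] 7.43
-0.32 False [-0.92  0.24  0.83  2.25  0.04  0.34  1.08] [-1.4  0.6  0.3] 7.74
-0.26 False [-0.94  0.24  0.85  2.28  0.07  0.26  1.08] [-0.3  0.3  0.7] 8.05
-0.21 False [-0.94  0.24  0.86  2.31  0.1   0.17  1.09] [-0.1 -0.7  0.4] 8.37
IK -0.15375 the arm cannot follow that straight line within its joint ranges
```

View pics/c3.png

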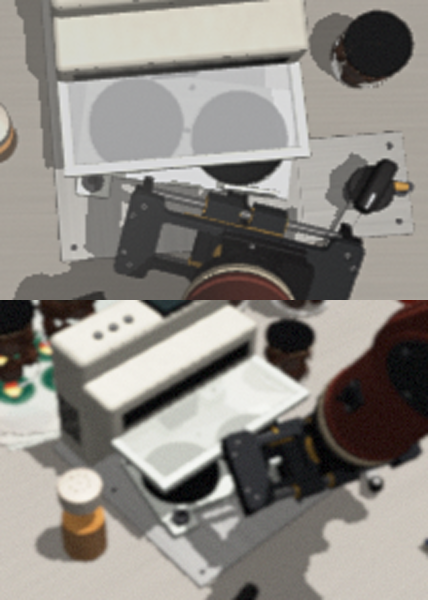

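The carrier is now about 0.2 rad out with both lids seated. Joint 6 is running into its limit, so I'll back off and finish with another wrist configuration.

```bash
python3 - <<'E'
from h import *
J=lambda:np.round(manip.current_joints(),2)
p=push_pose(-.21,.06,.10,lag=-.1,lean=25); manip.servo_line(p[0],p[1],feed=.15); print(J())
manip.goto_joints([-.19,-.04,.04,2.33,1.55,.25,-.25]); print(manip.current_ee_pos(),R.from_quat(np.roll(manip.current_ee_rot(),-1)).as_matrix()[:,2],manip.current_clock())
for a,g in ((-.2,.03),(-.2,0),(-.1,0),(0,0),(.03,0)):
  for lag in (-.15,-.25):
    s=manip.ik(*push_pose(a,g,lag=lag,y=-.130,lean=35.5)); print(a,g,lag,None if s is None else np.round(s,2))
E
```

```text
[-1.26 -0.22  1.03  2.29  0.64  0.66  0.67]
[ 0.63020582 -0.038095    0.17413142] [ 0.75377172 -0.13557121 -0.64299972] 10.7667
-0.2 0.03 -0.15 [-0.23  0.13  0.01  2.39  1.34  0.29 -0.18]
-0.2 0.03 -0.25 [-0.26  0.15 -0.02  2.37  1.28  0.38 -0.24]
-0.2 0 -0.15 [-0.22  0.18  0.03  2.32  1.31  0.27 -0.12]
-0.2 0 -0.25 [-0.25  0.19  0.01  2.3   1.25  0.36 -0.19]
-0.1 0 -0.15 [-0.18  0.19  0.05  2.31  1.31  0.18  0.  ]
-0.1 0 -0.25 [-0.22  0.2   0.03  2.3   1.28  0.27 -0.09]
0 0 -0.15 [-0.14  0.21  0.06  2.29  1.18  0.09  0.26]
0 0 -0.25 [-0.18  0.21  0.05  2.28  1.27  0.18  0.04]
0.03 0 -0.15 [ 0.02  0.22 -0.09  2.27  1.17  0.09  0.32]
0.03 0 -0.25 [-0.16  0.22  0.05  2.28  1.25  0.15  0.1 ]
```

```bash
python3 - <<'E'
from h import *
J=lambda:np.round(manip.current_joints(),2)
k=dict(lag=-.25,y=-.138,lean=35.5)
manip.reach(*push_pose(-.2,.035,.10,**k)); print(J())
f0=manip.current_wrist_force()
p=push_pose(-.2,.025,**k); print(manip.servo_line(p[0],p[1],feed=.12,max_force=10),J(),manip.current_clock())
for a in (-.22,-.16,-.10,-.05,-.03,-.015,0,.015,.03,.045):
    p=push_pose(a,.004,**k)
    try: hit=manip.servo_line(p[0],p[1],feed=.04 if a<-.06 else .02,max_force=10)
    except manip.IKError as e: print("IK",a,e);break
    print(a,hit,J(),np.round(manip.current_wrist_force()-f0,1),round(manip.current_clock(),2))
    if hit: break
manip.hold(.2); print(manip.current_wrist_force()-f0,manip.current_ee_pos(),p[0])
cv2.imwrite("pics/top3.png",manip.capture("top")["image"][:,:,::-1]);cv2.imwrite("pics/scene3.png",manip.capture("scene")["image"][:,:,::-1])
a=cv2.imread("pics/top3.png")[180:290,320:500]; b=cv2.imread("pics/scene3.png")[150:300,250:470]
cv2.imwrite("pics/c4.png",np.hstack([cv2.resize(a,(420,260),interpolation=2),cv2.resize(b,(380,260),interpolation=2)]))
E
```

```text
[-0.22 -0.04 -0.04  2.33  0.85  0.48  0.24]
False [-0.23  0.15 -0.02  2.36  1.29  0.36 -0.23] 12.3
-0.22 False [-0.22  0.18 -0.02  2.32  1.26  0.37 -0.21] [-0.8 -0.1 -0.7] 12.91
-0.16 False [-0.2   0.19 -0.    2.31  1.28  0.32 -0.16] [ 0.6 -0.   0.1] 13.27
-0.1 False [-0.17  0.19  0.01  2.31  1.3   0.26 -0.09] [-0.3 -0.1 -0.3] 13.62
-0.05 False [-0.15  0.2   0.01  2.3   1.3   0.22 -0.03] [-1.2  0.3  0.5] 14.12
-0.03 False [-0.14  0.2   0.02  2.29  1.3   0.2  -0.  ] [-0.6 -0.3 -0. ] 14.4
-0.015 False [-0.13  0.2   0.01  2.29  1.3   0.18  0.02] [-1.4  0.2  0.8] 14.65
0 False [-0.12  0.21  0.01  2.29  1.29  0.17  0.04] [-0.5 -0.8 -0.3] 14.9
0.015 False [-0.11  0.21  0.01  2.28  1.28  0.16  0.07] [-0.9 -0.7  0.2] 15.15
0.03 False [-0.1   0.21  0.    2.28  1.27  0.15  0.1 ] [-0.4 -0.4  0.4] 15.4
0.045 False [-0.08  0.22 -0.01  2.28  1.26  0.14  0.14] [-6.2 -0.1  3.6] 15.65
[-5.54429487 -0.4524165   3.36071091] [ 0.61358562 -0.03569466  0.03350001] [ 0.61420339 -0.03555939  0.03383996]
```

View pics/c4.png

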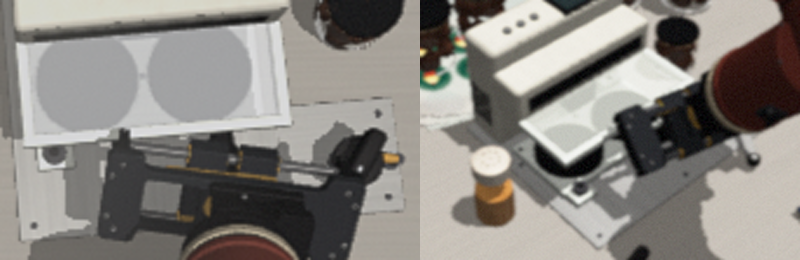

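The carrier has gone in under the guard with both lids lying in line, and the force rose to about 6 N at the stops. I'll press a little more, back off and check.

```bash
python3 - <<'E'
from h import *
k=dict(lag=-.25,y=-.138,lean=35.5)
f0=manip.current_wrist_force()
p=push_pose(.065,.004,**k); print(manip.servo_line(p[0],p[1],feed=.015,max_force=8)); manip.hold(.2)
print(manip.current_wrist_force(),manip.current_ee_pos())
p=push_pose(0,.05,.03,**k); manip.servo_line(p[0],p[1],feed=.08)
p=push_pose(0,.08,.16,**{**k,'lean':25}); manip.servo_line(p[0],p[1],feed=.2)
manip.reach(*knob_pose(144.4,.20)); print(manip.current_joints(),manip.current_clock())
c=manip.capture("top")
cv2.imwrite("pics/top4.png",c["image"][:,:,::-1]);cv2.imwrite("pics/scene4.png",manip.capture("scene")["image"][:,:,::-1])
a=cv2.imread("pics/top4.png")[180:290,320:500]; b=cv2.imread("pics/scene4.png")[180:290,280:480]
cv2.imwrite("pics/c5.png",np.vstack([cv2.resize(a,(490,300),interpolation=2),cv2.resize(b,(490,300),interpolation=2)]))
E
```

```text
True
[-4.64722543  0.45636856  4.5117224 ] [ 0.6135859  -0.03613604  0.03230473]
[ 0.07344897  0.29390545  0.11128957  1.60309727 -0.03374733  1.24745122
  1.21131798] 20.4917
```

View pics/c5.png

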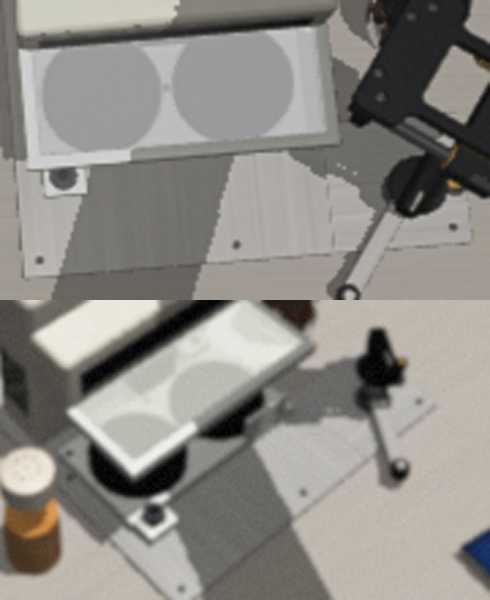

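The carrier has gone in and both lids are in their pockets (upper half, centres near (102,97) and (233,82)). I'll check how flush it is more closely before clamping.

```bash
python3 - <<'E'
from h import *
c=manip.capture("top"); g=cv2.cvtColor(c["image"],cv2.COLOR_RGB2GRAY)
sub=g[180:250,320:450]
s=cv2.resize(sub,None,fx=6,fy=6,interpolation=cv2.INTER_CUBIC)
s2=np.clip((s.astype(float)-130)*2.2,0,255).astype(np.uint8); cv2.imwrite("pics/c6.png",s2)
inv=lambda w:np.round(((np.array(w)[:2]-T)@np.array([[np.cos(TH),-np.sin(TH)],[np.sin(TH),np.cos(TH)]]))*1000,1)
b=cv2.medianBlur(g,3); m=cv2.inRange(b[185:240,328:442],140,178)
cs,_=cv2.findContours(cv2.morphologyEx(m,cv2.MORPH_OPEN,np.ones((5,5))),cv2.RETR_EXTERNAL,cv2.CHAIN_APPROX_NONE)
for k in cs:
    if cv2.contourArea(k)>300:
        (u,v),r=cv2.minEnclosingCircle(k); print(u+328,v+185,r,inv(onz(c,u+328,v+185,.022)))
E
```

```text
357.74925804138184 213.8204746246338 23.607173919677734 [ 57.5 -33.7]
403.9006652832031 210.7938747406006 23.825851440429688 [  55.9 -123.9]
```

View pics/c6.png

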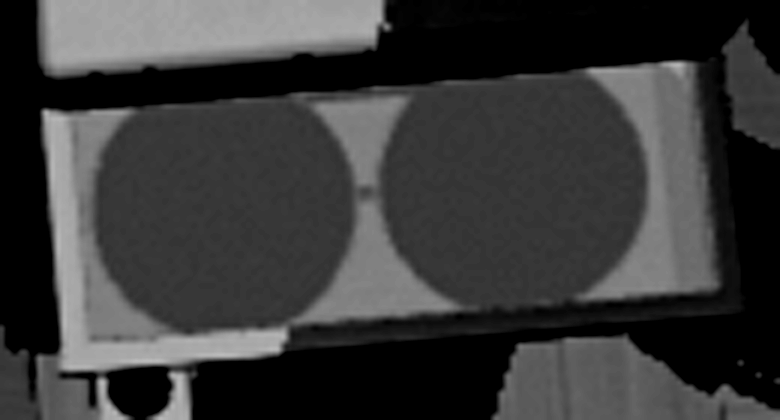

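```bash
python3 - <<'E'
from h import *
from scipy.optimize import least_squares
c=manip.capture("top"); g=cv2.cvtColor(c["image"],cv2.COLOR_RGB2GRAY)
Mi=np.array([[np.cos(TH),-np.sin(TH)],[np.sin(TH),np.cos(TH)]])
inv=lambda w:((np.array(w)[...,:2]-T)@Mi)*1000
P=lambda u,v,z:inv(onz(c,*crop(u,v,320,180,6),z))
# lids: circle fit r=43 to sub-pixel edge points along radial rays (sides and front only)
s=cv2.GaussianBlur(cv2.resize(g[180:250,320:450],None,fx=6,fy=6,interpolation=cv2.INTER_CUBIC).astype(np.float32),(0,0),3)
C=[]
for cx,cy in ((226,206),(514,178)):
    pts=[]
    for t in np.radians(np.r_[-25:50:3,130:205:3] ):
        rr=np.arange(112,146,.5); x=cx+rr*np.cos(t); y=cy+rr*np.sin(t)
        v=cv2.remap(s,x[None].astype(np.float32),y[None].astype(np.float32),1)[0]
        i=np.argmax(np.gradient(v)); pts.append(P(x[i],y[i],.022))
    pts=np.array(pts); r=least_squares(lambda p:np.hypot(*(pts-p[:2]).T)-p[2],[57,-80,43],loss="soft_l1"); C.append(r.x); print(np.round(r.x,1),r.cost)
d=C[0]-C[1]; print("lid line yaw",np.arctan2(-d[0],d[1]))
e=[]
for yy in range(90,285,6):
    x=np.arange(640,695); gr=np.gradient(s[yy,640:695]); i=np.argmin(gr); e.append(P(640+i,yy,.015))
e=np.array(e); 
for _ in range(3):
    k=np.polyfit(e[:,0],e[:,1],1); res=abs(np.polyval(k,e[:,0])-e[:,1]); e=e[res<=max(1,np.median(res)*2.5)]
print("plate end edge yaw",np.arctan(k[0]),"y at x=56",np.polyval(k,56),len(e))
E
```

```text
[ 56.9 -31.6  43.1] 5.6670645688804475
[  57.2 -126.2   43.5] 5.036673633850846
lid line yaw 0.0030911758827976837
plate end edge yaw -0.2547123010585766 y at x=56 -182.33920737061794 30
```

The lid line lies within 0.003 rad of the coder's axis at x ≈ 57 mm, so the carrier is home. Now the knob.

```bash
python3 - <<'E'
from h import *
F=lambda:(np.round(manip.current_wrist_force(),1),np.round(manip.current_ft_torque(),2))
manip.command_gripper(.045)
print(manip.servo_line(knob_pose(144.4)[0],feed=.12,max_force=8),manip.current_ee_pos(),F())
manip.command_gripper(0,15); print("w",manip.current_width(),F(),manip.current_clock())
j=np.array(manip.current_joints())
for d in (.4,.8,1.1,1.23):
    t=j.copy(); t[6]-=d; manip.goto_joints(t); print(d,F(),manip.current_clock())
manip.hold(.2); manip.command_gripper(.045); 
manip.servo_line(knob_pose(72.8,.2)[0],feed=.2)
manip.reach(c2w(-.13,-.30).tolist()+[.28],manip.current_ee_rot()); print(manip.current_clock())
cv2.imwrite("pics/top7.png",manip.capture("top")["image"][:,:,::-1]);cv2.imwrite("pics/scene7.png",manip.capture("scene")["image"][:,:,::-1])
a=cv2.imread("pics/top7.png")[150:300,260:500]; b=cv2.imread("pics/scene7.png")[150:300,240:480]
cv2.imwrite("pics/c7.png",np.vstack([cv2.resize(a,(480,300),interpolation=2),cv2.resize(b,(480,300),interpolation=2)]))
E
```

```text
False [ 0.60217805 -0.14477306  0.06085678] (array([-0.7, -0.4, -0.3]), array([-0.03,  0.  ,  0.01]))
w 0.015963873821726694 (array([2. , 0.9, 4.9]), array([ 0.15, -0.24, -0.04])) 23.6167
0.4 (array([3.2, 3.1, 1.6]), array([ 0.28, -0.64,  0.03])) 24.0833
0.8 (array([ 5.8,  2.2, -0.5]), array([ 0.38, -1.05, -0.03])) 24.55
1.1 (array([ 8. ,  2.8, -2.3]), array([ 0.43, -1.49, -0.13])) 24.9417
1.23 (array([ 8.6,  2.3, -4.3]), array([ 0.37, -1.65, -0.12])) 25.1917
27.6583
```

View pics/c7.png

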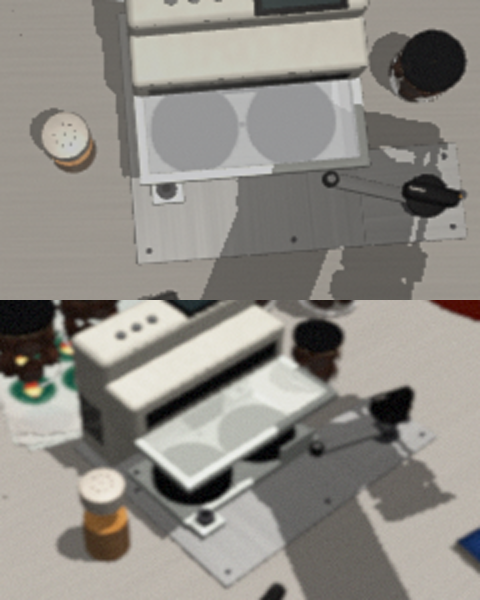

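The stop arm now points at the carrier's front edge, with the bumper at about (330,180), and the shaker and jar haven't moved. I'll check the bumper's position and hand in if it's right.

```bash
python3 - <<'E'
from h import *
c=manip.capture("top")
w=onz(c,*crop(330,180,260,150,2),.021)[:2]
M=np.array([[np.cos(TH),-np.sin(TH)],[np.sin(TH),np.cos(TH)]])
b=(w-T)@M*1000; ang=np.degrees(np.arctan2(b[1]+244,b[0]+29)); print(b,ang)
m0=cv2.imread("pics/top0.png").astype(int); d=abs(m0-c["image"][:,:,::-1]).max(2)
for n,(u,v,r) in dict(marker=(318,308,33),roll=(194,237,28),shaker=(292,220,14),jar=(475,182,16)).items():
    print(n,np.mean(d[v-r:v+r,u-r:u+r]>60))
if abs(ang-72.8)<6: manip.sign_off(); print("signed",manip.current_clock())
E
```

```text
[  -4.04470182 -158.42771301] 73.74182269989738
marker 0.0
roll 0.0
shaker 0.0
jar 0.0
the job is handed in; nothing more can be done
the job is handed in; nothing more can be done
```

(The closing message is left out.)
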